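# Set the sander's speed and hold an offcut on the pad through the guard window

## Robot

A 6-joint arm with a two-finger parallel gripper is mounted at the origin on the work surface; the furniture and walls round the work are solid. World frame = base frame: x ahead of the robot, y to its left, z up, the work surface at z = 0. Lengths are in m, angles in rad, forces in N, time in s.
With the tool pointing down it reaches from about 0.375 to 0.975 m from the base axis. Payload 3.8 kg.
Tool frame: the origin (TCP) lies midway between the tips of the shut fingers; the grasp point (between the pads) lies 19 mm behind it; z points along the fingers, y is the line along which they close (so a half turn about z gives the same grasp; the last joint's range is limited). The gripper opens to 85 mm and grips with 20 to 120 N. Pads are 22 mm wide; open, the fingers measure 114 mm over their backs; the gripper's body (76 mm by 85 mm) begins 54 mm behind the grasp point. The pads swing forward as they close: fully open they stand 13 mm farther back than shut.
Start: joints at [1.245, 0.264, 1.604, -0, 1.274, -0.037], TCP at [0.192, 0.647, 0.231] pointing down, gripper open.
Joint ranges: [-2.63, 2.63], [-0.94, 2.18], [0.31, 2.57], [-1.31, 4.45], [0, 2.66], [-2.55, 2.55]. Speed limits (rad/s): [2.57, 2.57, 3.14, 3.14, 3.14, 3.14].

## Interface

Orientations are given as a rotation vector (axis times angle).
In Python, from workcell import bot gives the robot as it stands.
- The arm moves only by the tool step_arm, never from a script. Its argument "motion" is a list of rows, each a list of 5 numbers: the finger opening in cm, from 0 to 8.54, then the shift along the tool's x, y, z in cm, then the turn about the tool's z in degrees. In form: [[claw, dx, dy, dz, twist], ...]. A call has 1 to 20 rows; each row is the pose to reach, as a shift and turn from the pose commanded when the call began, along the tool's axes at that moment; what a row does not reach only later rows make up. A row lasts 1/10 s, in which the tool goes at most 50 mm and 8.59 degrees, less where a joint would pass 70% of its speed; a pose out of reach is approached as far as the arm can. A call with a gripper value outside its range is refused whole. The fingers move at their own pace and stop on an object; "force" is the grip in N (left out, the last holds). Time passes only in rows, so rows that repeat a pose let the fingers close. It gives the time, the measured TCP pose, the force, the opening and the grip force at its end, in the units of the state.
- bot.read_state(): the state, without advancing time (a new reading comes with each control period).
- bot.read_camera(name): name is "side" or "top" or "wrist"; returns (picture, depth): 400x640x3 uint8, red, green, blue; 400x640 float32, m along the optical axis (not along the pixel's ray), 0 where there is no reading.
- bot.calibration(name): a dict with "mtx" (3x3 intrinsics, pixels), "origin" and "orientation" of the camera in the world; the wrist camera has in their place "T_tool_cam" (4x4, takes a point from camera to tool coordinates, whose origin is the TCP and whose axes are the flange's). Camera axes: x right, y up, looking along -z (the intrinsics and any distortion apply to the point x, -y, -z); pixel columns grow to the right and rows downward; lengths in m; the calibration is good to about 2 mm. A picture is of the moment at which its call begins: read the wrist's pose just before it. calibration takes no time and is no camera call.
- bot.finish_job(): hands the job in; it is judged then, once.
The state is a dict: "time": time; "q": joint angles; "joint_vel": joint speeds; "joint_torque": joint torques, N m; "tool_pos": TCP position; "tcp_rot": TCP orientation; "wrist_force": force on the tool from outside, world axes, zero at the start; "torque": the same for the moment, N m; "width": opening from 0.0 (shut) to 1.0 (fully open); "grip_force": force on a finger pad.
Only numpy, scipy, OpenCV 4.12 (cv2) and the standard library are available. Lean on these libraries where they do the work, as an engineer would, in place of code of your own. Each camera call takes 0.05 s, during which the arm holds its last target. There are 200 camera calls.

## Task

On the small green sander, turn the black speed knob until its white pointer line points at the red index clip. Then pick up the wooden offcut that stands on end, pass its lower end down through the yellow-bordered guard window and press it, upright, lightly on the sprung sanding pad inside, so that the pad is about half way down its 14 mm travel. Finish while still holding the offcut there with the gripper, and leave the sanding block, the screw carton and the glue bottle alone.

Things in the scene. Friction and masses are not known exactly. Their poses are not given: they have to be found in the camera images.
- sander: Green bench sander, fixed to the bench, deck 130 (x) x 210 (y) mm, 120 mm high. Origin: centre of its underside on the bench. Its x axis points away from the robot (its front, with a partly open chamber on the left, faces -x), y to its left, z up. The flat aluminium deck is its top at z = 120 mm; the guard window is at its y = +50 mm, the speed knob at its y = -52 mm (both at x = 0). Stands turned by up to 0.2 rad.
- window (a point): Centre of the guard window in the upper face of the deck (120 mm over the bench). The window is 54 mm along the sander's x and 34 mm along its y, with a painted yellow border, in a plate 10 mm thick: 2 mm clearance on each side of the offcut. Axes as the sander's. Below it is a chamber with the pad.
- sanding_pad (a joint): Travel (m) of the brown sprung sanding pad under the window: 0 at rest, its top then 45 mm below the deck's upper face (75 mm over the bench); grows as the pad is pressed down, stop at 0.014. Spring: about 1.5 N before it moves, then 0.5 N per mm. The offcut's own weight does not move it.
- speed_knob (a joint): Turn (rad) of the black speed knob, which grows clockwise as seen from above, range 0 to 5.24. At 0 the white pointer points along the sander's -x (toward the robot); at 1.57 along its +y. Turns easily (0.03 N m) and stays where it is left. The red clip is always 0.5 to 1.4 rad farther clockwise than the knob's start.
- knob_grip (a point): On the knob's axis, 35 mm over the deck (155 mm over the bench), at the height to grip it. The knob's grip is an upright bar 44 mm long (along this frame's x), 14 mm wide, from 14 to 44 mm over the deck, on a round skirt 46 mm across. Axes turn with the knob: -x is the way the white pointer line (on the bar's top and end) points.
- knob_pointer (a point): Point in the air straight out from the white pointer line, 37 mm from the knob's axis (the clip's radius), 6 mm over the deck.
- mark_tip (a point): Above the centre of the red index clip, 37 mm from the knob's axis, 6 mm over the deck (clip 13 x 6 x 3 mm, on a thin steel ring round the knob; fixed in each episode).
- speed_mark: The ring with the red clip, fixed on the deck, not to be moved. Origin on the knob's axis at the deck; its -x axis points at the red clip.
- offcut_foot (a point): Centre of the lower end of the loose wooden offcut, a plain brown wood block 50 x 30 mm and 120 mm tall, standing on end on the bench, 0.07 to 0.15 kg. Here x runs along the 50 mm side, y along the 30 mm side (grasp it across this, near the top), z up along the block: its top is at z = +120 mm.
- sanding_block: Loose cork sanding block, 63 x 112 x 36 mm, bystander, lying inside the low wooden frame on the right. Origin: centre of its underside.
- screw_box: Loose small yellow and brown carton, 52 x 78 x 40 mm, bystander. Origin: centre of its underside.
- glue_bottle: Loose yellow glue bottle with red nozzle, 56 x 62 x 186 mm, standing, bystander. Origin: centre of its underside.
- offcut: The same offcut again, with origin at the middle of one of its 50 mm wide upright faces, at y = +15 mm, z = +60 mm in the frame of offcut_foot; its y axis points up, x along the 50 mm side.

How it is judged:
By the outcome, as a careful person would: the job done as asked, in the order asked, and still so for the second after the job is handed in, while the arm keeps its last pose, push and grip.
It also fails if it takes over 58 s, if anything falls off the work surface, if the arm or the gripper's body presses on something with over 40 N, if the wrist force passes 120 N, or if a joint passes its speed limit or range.

## Working session

There is one attempt and no reset: what is moved stays moved. The work goes in short steps, Python scripts to look and compute and a tool call to move; the robot and the scene stay as the last step left them, time stands still between calls to the robot, and variables do not carry over. Pictures are saved under pics/ and viewed, at most 10 in all, crops included, and the job is handed in when it is done.

Besides the shell and the picture viewer there is one more tool, called after "Emit:" as name([rows], argument=value, ...), one row to a line, values as JSON. step_arm: Moves the arm, as the interface text tells. Its arguments: {"type":"object","properties":{"motion":{"type":"array","items":{"type":"array","items":{"type":"number"}}},"force":{"type":"number"}},"required":["motion"]}

```bash
mkdir -p pics; cat > h.py <<'E'
import numpy as np, cv2
from scipy.spatial.transform import Rotation as R
from workcell import bot
def cam(name):
    s=bot.read_state(); c=bot.calibration(name); im,d=bot.read_camera(name)
    if name=="wrist":
        T=np.eye(4); T[:3,:3]=R.from_rotvec(s["tcp_rot"]).as_matrix(); T[:3,3]=s["tool_pos"]
        T=T@np.array(c["T_tool_cam"])
    else:
        T=np.eye(4); o=np.array(c["orientation"]); T[:3,:3]=o if o.shape==(3,3) else R.from_rotvec(o).as_matrix(); T[:3,3]=c["origin"]
    return im,d,np.array(c["mtx"]),T,c
def rays(uv,K,T,c):
    uv=np.asarray(uv,float).reshape(-1,1,2)
    dist=c.get("dist",c.get("distortion",None))
    p=cv2.undistortPoints(uv,K,None if dist is None else np.array(dist)).reshape(-1,2)
    v=np.c_[p[:,0],-p[:,1],-np.ones(len(p))]
    return v@T[:3,:3].T
def onplane(uv,z,K,T,c):
    r=rays(uv,K,T,c); o=T[:3,3]; t=(z-o[2])/r[:,2]; return o+t[:,None]*r
def proj(P,K,T):
    p=(np.atleast_2d(P)-T[:3,3])@T[:3,:3]; p=p*[1,-1,-1]; q=p@K.T; return q[:,:2]/q[:,2:]
def cloud(d,K,T,c):
    v,u=np.mgrid[:d.shape[0],:d.shape[1]]; r=rays(np.stack([u,v],-1).reshape(-1,2),K,T,c)
    return (T[:3,3]+r*d.reshape(-1,1)).reshape(d.shape+(3,))
def save(n,im): cv2.imwrite("pics/"+n,cv2.cvtColor(im,cv2.COLOR_RGB2BGR))
E
python3 - <<'E'
from h import *
ims=[]
for n in("top","side"):
    im,d,K,T,c=cam(n); ims.append(im); print(n,c.keys(),K.tolist(),T.round(3).tolist()); np.savez(n+".npz",im=im,d=d,K=K,T=T)
save("a_top.png",ims[0]);save("a_side.png",ims[1])
im,d,K,T,c=cam("wrist");print(c); print(bot.read_state())
E
```

```text
top dict_keys(['mtx', 'origin', 'orientation']) [[476.1467617885136, 0.0, 323.3417254672289], [0.0, 476.1467617885136, 197.57455336932824], [0.0, 0.0, 1.0]] [[0.015, 0.996, -0.084, 0.419], [-1.0, 0.014, -0.005, -0.053], [-0.004, 0.084, 0.996, 1.277], [0.0, 0.0, 0.0, 1.0]]
side dict_keys(['mtx', 'origin', 'orientation']) [[391.7682529240548, 0.0, 323.88792761017964], [0.0, 391.7682529240548, 194.8696724760086], [0.0, 0.0, 1.0]] [[-0.988, 0.107, -0.114, 0.437], [-0.156, -0.641, 0.751, 0.692], [0.007, 0.76, 0.65, 0.736], [0.0, 0.0, 0.0, 1.0]]
{'mtx': array([[336.9539453 ,   0.        , 317.76350252],
       [  0.        , 336.9539453 , 200.92337246],
       [  0.        ,   0.        ,   1.        ]]), 'T_tool_cam': array([[-1.08983143e-03,  9.63324143e-01,  2.68338232e-01,
         6.78560376e-02],
       [ 9.99999240e-01,  1.20445047e-03, -2.62525440e-04,
        -1.30275936e-03],
       [-5.76097204e-04,  2.68337742e-01, -9.63324724e-01,
        -1.41511294e-01],
       [ 0.00000000e+00,  0.00000000e+00,  0.00000000e+00,
         1.00000000e+00]])}
{'time': 0.15, 'q': array([ 1.24507775e+00,  2.64648602e-01,  1.60507298e+00, -2.02963384e-07,
        1.27372650e+00, -3.69326992e-02]), 'joint_vel': array([ 1.38622917e-03, -2.24593624e-03, -1.95923109e-03, -1.35049936e-05,
       -1.46458024e-03,  6.63288201e-04]), 'joint_torque': array([ 8.87155147e-04, -5.15909886e+01, -3.67960131e+01, -1.46651860e-04,
        7.95875763e-03, -2.39445434e-06]), 'tool_pos': array([0.19206872, 0.64648925, 0.23019503]), 'tcp_rot': array([-4.52000744e-01, -3.10856727e+00,  2.86646665e-03]), 'wrist_force': array([ 0.2376297 ,  0.03583218, -0.11637063]), 'torque': array([-0.00155757,  0.04441921,  0.00365014]), 'grip_force': 0.0, 'width': 1.0040645380473103}
```

View pics/a_top.png

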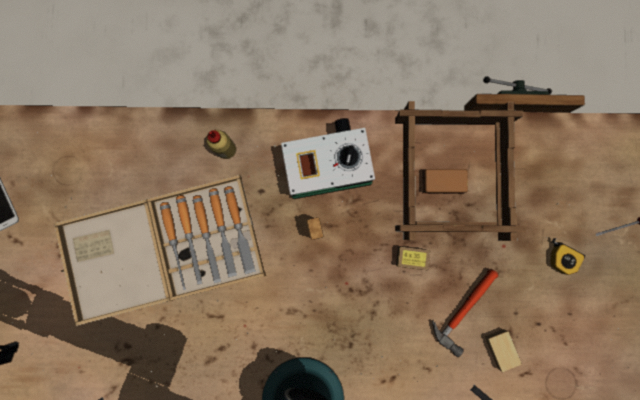

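View pics/a_side.png

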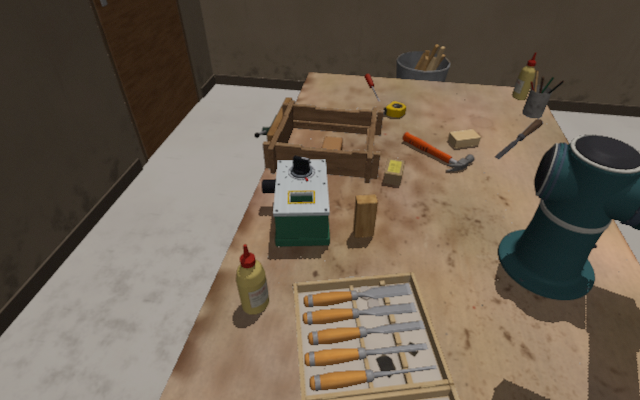

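The top view shows the sander deck around (327,160), window (308,164), knob (348,156), offcut (315,228) and glue bottle (220,143). The side view agrees.

```bash
python3 - <<'E'
from h import *
f=np.load("top.npz"); im,d,K,T=f["im"],f["d"],f["K"],f["T"]; c={}
P=onplane([[327,160],[308,164],[348,156],[315,222]],.12,K,T,c); print(P.round(3))
X=cloud(d,K,T,c)
m=(abs(X[...,2]-.12)<.012)
n,l,s,ce=cv2.connectedComponentsWithStats(m.astype(np.uint8))
for i in range(1,n):
    if s[i,4]>60:
        r=cv2.minAreaRect(np.argwhere(l==i)[:,::-1].astype(np.float32)); b=onplane(cv2.boxPoints(r),.12,K,T,c)
        print(s[i],b.mean(0).round(3),b[:,:2].round(3).tolist())
E
```

```text
[[ 0.608 -0.055  0.12 ]
 [ 0.598 -0.008  0.12 ]
 [ 0.619 -0.106  0.12 ]
 [ 0.456 -0.028  0.12 ]]
[ 282  128   93   67 3942] [ 0.607 -0.057  0.12 ] [[0.65, 0.06], [0.692, -0.148], [0.563, -0.172], [0.522, 0.034]]
[206 130  23  21 212] [0.653 0.217 0.12 ] [[0.663, 0.251], [0.687, 0.206], [0.643, 0.183], [0.62, 0.227]]
[307 217  16  23 254] [ 0.441 -0.028  0.12 ] [[0.461, -0.007], [0.469, -0.036], [0.421, -0.048], [0.414, -0.019]]
```

Emit:
step_arm([
  [8.5,0,0,-5,0],
  [8.5,-52,-57,-10,-28],
  [8.5,-52,-57,-10,-28],
  [8.5,-52,-57,-10,-28],
  [8.5,-52,-57,-10,-28],
  [8.5,-52,-57,-10,-28],
  [8.5,-52,-57,-10,-28],
  [8.5,-52,-57,-10,-28],
  [8.5,-52,-57,-10,-28],
  [8.5,-52,-57,-10,-28],
  [8.5,-52,-57,-10,-28],
  [8.5,-52,-57,-10,-28],
  [8.5,-52,-57,-10,-28],
  [8.5,-52,-57,-10,-28],
  [8.5,-52,-57,-10,-28],
  [8.5,-52,-57,-10,-28],
  [8.5,-52,-57,-10,-28],
  [8.5,-52,-57,-10,-28],
  [8.5,-52,-57,-10,-28],
  [8.5,-52,-57,-10,-28],
])

```text
time: 2.15
tool_pos: [0.5278, -0.0464, 0.331]
tcp_rot: [0.315, -3.125, -0.001]
wrist_force: [0.1, 0.2, 0.5]
width: 1.003
grip_force: 0.0
```

```bash
python3 - <<'E'
from h import *
im,d,K,T,c=cam("wrist"); np.savez("w1.npz",im=im,d=d,K=K,T=T)
s=bot.read_state(); print(s["time"],s["tool_pos"],s["q"].round(2),R.from_rotvec(s["tcp_rot"]).as_matrix().round(3))
save("w1.png",im)
E
```

```text
2.2 [ 0.52779649 -0.04622523  0.33110198] [-0.13 -0.06  1.78  0.    1.42 -1.91] [[-0.98  -0.2   -0.   ]
 [-0.2    0.98   0.   ]
 [ 0.     0.001 -1.   ]]
```

View pics/w1.png

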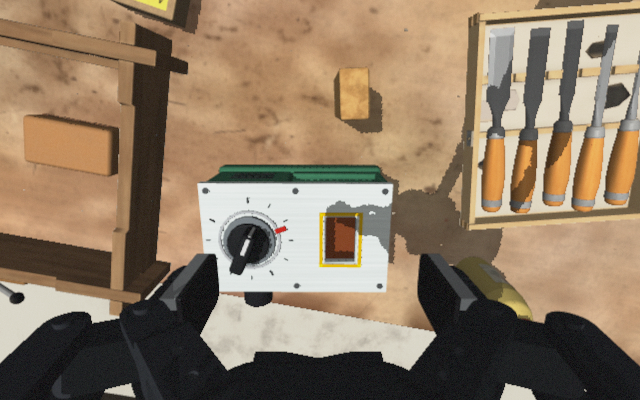

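The wrist view shows the knob around (249,240), red clip (281,230), window (341,240), and offcut top (354,94).

```bash
python3 - <<'E'
from h import *
f=np.load("w1.npz"); im,d,K,T=f["im"],f["d"],f["K"],f["T"]; c={}
h=cv2.cvtColor(im,cv2.COLOR_RGB2HSV); H,S,V=cv2.split(h)
def rect(m,z,box):
    mm=np.zeros(m.shape,np.uint8); x0,y0,x1,y1=box; mm[y0:y1,x0:x1]=m[y0:y1,x0:x1]
    p=np.argwhere(mm)[:,::-1]; q=onplane(p,z,K,T,c)[:,:2]
    r=cv2.minAreaRect((q*1000).astype(np.float32)); return len(p),np.round(r[0],1),np.round(r[1],1),cv2.boxPoints(r).round(1).tolist(),q.mean(0).round(4)
print("yellow",rect((H>18)&(H<35)&(S>150)&(V>120),.12,(310,205,370,275)))
print("clip",rect(((H<8)|(H>172))&(S>150),.123,(265,215,300,245)))
print("deck",rect((S<50)&(V>170),.12,(190,180,410,278)))
X=cloud(d,K,T,c)
print("offcut top",rect(abs(X[...,2]-.12)<.01,.12,(310,50,400,130)))
k=np.zeros(im.shape[:2],bool);k[205:275,215:290]=1
b=k&(X[...,2]>.152)&(X[...,2]<.18); print("bar z",np.median(X[...,2][b]))
print("bar",rect(b,.164,(215,205,290,275)))
w=cv2.erode(k.astype(np.uint8),None)>0
w=b&(V>110); print("white",rect(w,.164,(215,205,290,275)))
# deck z check
print("deckz",np.median(X[190:200,300:380,2]))
save("w1c.png",np.hstack([cv2.resize(im[200:285,205:305],None,fx=5,fy=5,interpolation=cv2.INTER_CUBIC),cv2.resize(im[55:140,320:375],None,fx=5,fy=5)]))
E
```

```text
yellow (421, array([596.7,  -7.3]), array([63.8, 46.3]), [[560.9000244140625, 9.0], [570.0, -36.29999923706055], [632.5, -23.700000762939453], [623.4000244140625, 21.700000762939453]], array([ 0.5989, -0.0077]))
clip (43, array([596.4, -75.5]), array([ 4.7, 11.6]), [[591.2999877929688, -71.80000305175781], [597.5999755859375, -81.5999984741211], [601.5999755859375, -79.0999984741211], [595.2999877929688, -69.30000305175781]], array([ 0.5963, -0.0755]))
deck (11653, array([597. , -58.8]), array([111.4, 210. ]), [[521.7000122070312, 33.099998474121094], [563.2000122070312, -172.6999969482422], [672.4000244140625, -150.6999969482422], [630.9000244140625, 55.20000076293945]], array([ 0.5921, -0.0648]))
offcut top (1547, array([441. , -28.9]), array([49.5, 29.5]), [[413.5, -20.399999618530273], [420.5, -49.0], [468.5, -37.29999923706055], [461.5, -8.699999809265137]], array([ 0.4404, -0.0286]))
bar z 0.16249955710719513
bar (602, array([ 612.7, -107.1]), array([13.9, 47.6]), [[588.0, -109.0999984741211], [634.5999755859375, -118.69999694824219], [637.4000244140625, -105.0], [590.7999877929688, -95.5]], array([ 0.6125, -0.107 ]))
white (99, array([ 613.7, -108.6]), array([ 6.6, 43.3]), [[592.4000244140625, -103.69999694824219], [632.5999755859375, -119.69999694824219], [635.0, -113.5999984741211], [594.7999877929688, -97.5999984741211]], array([ 0.6072, -0.1063]))
deckz 0.11885236212161968
```

View pics/w1c.png

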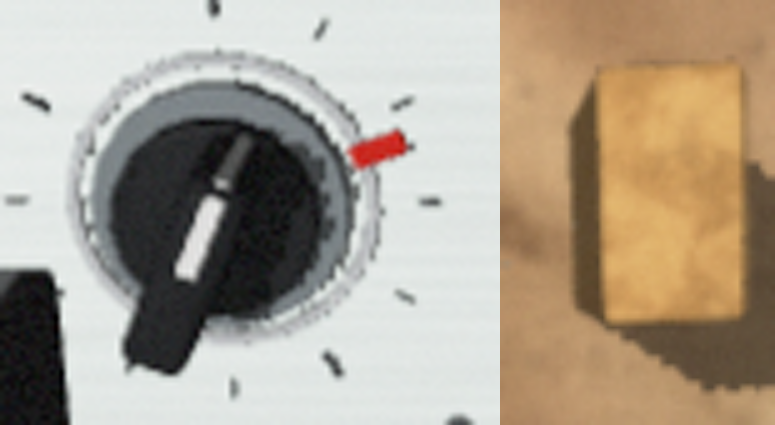

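The crop shows the white line on the bar's upper right end. The bar top runs from about (152,362) to (214,192) in crop pixels, with the pointer towards the upper right.

```bash
python3 - <<'E'
from h import *
f=np.load("w1.npz"); im,d,K,T=f["im"],f["d"],f["K"],f["T"]; c={}
off=np.array([205,200]); 
p=np.array([[152,362],[214,192],[188,275],[214,198]])/5+off-.4
q=onplane(p,.164,K,T,c)[:,:2]; print(q.round(4), np.linalg.norm(q[0]-q[1]), q[:2].mean(0))
for a,b in((0,1),(2,3)): print(np.degrees(np.arctan2(*(q[b]-q[a])[::-1])))
X=cloud(d,K,T,c); Z=X[...,2]
b=np.zeros(Z.shape,bool); b[232:280,225:256]=1; b&=(abs(Z-.163)<.004)
r=cv2.minAreaRect((onplane(np.argwhere(b)[:,::-1],.164,K,T,c)[:,:2]*1000).astype(np.float32)); print(b.sum(),r,cv2.boxPoints(r))
E
```

```text
[[ 0.6346 -0.111 ]
 [ 0.5957 -0.104 ]
 [ 0.6142 -0.1066]
 [ 0.5969 -0.1039]] 0.03951751172856922 [ 0.61512573 -0.10753927]
169.81295821151926
171.0905066515834
555 ((613.9389038085938, -107.40667724609375), (13.754016876220703, 45.027286529541016), 78.50727844238281) [[ 590.5065   -109.66011 ]
 [ 634.631    -118.6315  ]
 [ 637.37134  -105.153244]
 [ 593.2468    -96.181854]]
```

Emit:
step_arm([
  [5,-7.4,-7.8,5,22.5],
  [5,-7.4,-7.8,10,22.5],
  [5,-7.4,-7.8,12,22.5],
  [5,-7.4,-7.8,14,22.5],
  [5,-7.4,-7.8,14,22.5],
  [5,-7.4,-7.8,17,22.5],
  [5,-7.4,-7.8,19.2,22.5],
  [5,-7.4,-7.8,19.2,22.5],
], force=25)

```text
time: 3.0
tool_pos: [0.6143, -0.1074, 0.138]
tcp_rot: [-0.299, -3.123, -0.001]
wrist_force: [-0.8, -0.1, -0.2]
width: 0.586
grip_force: 0.0
```

```bash
python3 - <<'E'
from h import *
im,d,K,T,c=cam("wrist"); np.savez("w2.npz",im=im,d=d,K=K,T=T)
s=bot.read_state(); M=R.from_rotvec(s["tcp_rot"]).as_matrix();print(s["tool_pos"],s["q"].round(2),np.degrees(np.arctan2(M[1,0],M[0,0])),s["wrist_force"],s["width"])
save("w2.png",im)
E
```

```text
[ 0.61564232 -0.1078297   0.13995115] [-0.21  0.24  1.81  0.    1.1  -1.59] 169.04775987831243 [-0.6431328   0.09756129  0.07224568] 0.5875832821903284
```

View pics/w2.png

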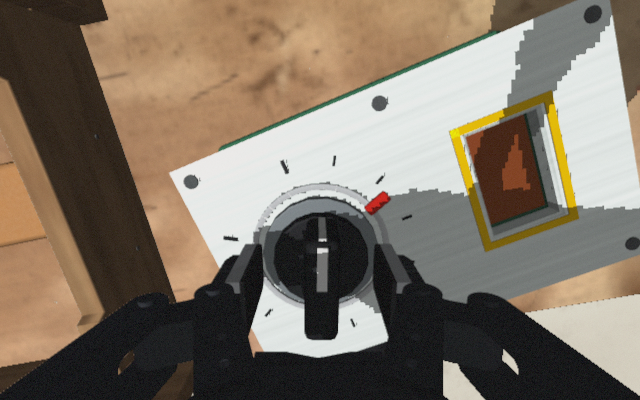

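The fingers straddle the bar, which is centred at column 321 and aligned with the tool. The clip is at (377,203) and the window at (513,172).

```bash
python3 - <<'E'
from h import *
f=np.load("w2.npz"); im,d,K,T=f["im"],f["d"],f["K"],f["T"]; c={}
H,S,V=cv2.split(cv2.cvtColor(im,cv2.COLOR_RGB2HSV))
def rect(m,z,box):
    mm=np.zeros(m.shape,np.uint8); x0,y0,x1,y1=box; mm[y0:y1,x0:x1]=m[y0:y1,x0:x1]
    q=onplane(np.argwhere(mm)[:,::-1],z,K,T,c)[:,:2]; r=cv2.minAreaRect((q*1000).astype(np.float32)); return r,q.mean(0)
r,q=rect((H>18)&(H<35)&(S>150)&(V>70),.12,(430,80,600,260)); print("win",r)
w=np.array(r[0])/1000; yaw=.199
k=w+.102*np.array([np.sin(yaw),-np.cos(yaw)]); print("knob",k)
r,q=rect(((H<8)|(H>172))&(S>150),.123,(350,180,400,225)); print("clip",r,q)
for kk in(k,np.array([.616,-.1075])): v=q-kk; print(np.linalg.norm(v),np.degrees(np.arctan2(v[1],v[0])))
E
```

```text
win ((596.917236328125, -7.854278564453125), (65.51276397705078, 47.920257568359375), 11.226158142089844)
knob [ 0.61708153 -0.10784128]
clip ((596.4514770507812, -76.04302978515625), (5.483264446258545, 11.991222381591797), 32.02720642089844) [ 0.5964559  -0.07602929]
0.03791332129315394 122.95777183753437
0.03704561709224167 121.84131932874875
```

Emit:
step_arm([
  [0,0,0,0,0],
  [0,0,0,0,0],
  [0,0,0,0,0],
  [0,0,0,0,0],
  [0,0,0,0,0],
  [0,0,0,0,0],
], force=25)

```text
time: 3.65
tool_pos: [0.6183, -0.107, 0.1424]
tcp_rot: [0.302, 3.123, 0.005]
wrist_force: [0.9, 7.2, 5.1]
width: 0.154
grip_force: 29.4
```

Emit:
step_arm([
  [0,0,0,-0.2,0],
  [0,0,0,-0.2,8],
  [0,0,0,-0.2,16],
  [0,0,0,-0.2,24],
  [0,0,0,-0.2,32],
  [0,0,0,-0.2,40],
  [0,0,0,-0.2,46],
  [0,0,0,-0.2,46],
  [0,0,0,-0.2,46],
], force=25)

```text
time: 4.55
tool_pos: [0.6177, -0.1078, 0.1425]
tcp_rot: [1.5, 2.759, 0.005]
wrist_force: [1.7, 4.4, -3.3]
width: 0.157
grip_force: 28.4
```

```bash
python3 - <<'E'
from h import *
im,d,K,T,c=cam("wrist"); np.savez("w3.npz",im=im,d=d,K=K,T=T)
s=bot.read_state(); M=R.from_rotvec(s["tcp_rot"]).as_matrix();print(s["tool_pos"],np.degrees(np.arctan2(M[1,0],M[0,0])),s["wrist_force"],s["torque"],s["width"])
H,S,V=cv2.split(cv2.cvtColor(im,cv2.COLOR_RGB2HSV))
m=((H<8)|(H>172))&(S>150);m[:,:250]=0;m[:,400:]=0;p=np.argwhere(m)[:,::-1]
q=onplane(p,.123,K,T,c)[:,:2]; print(len(p),p.mean(0),q.mean(0))
v=q.mean(0)-[.6165,-.1077]; print(np.degrees(np.arctan2(v[1],v[0])))
save("w3.png",im[120:380,180:460])
E
```

```text
[ 0.61766158 -0.10774638  0.14247821] 122.94173869682558 [ 2.08179947  5.34936718 -2.00838875] [ 0.61721227 -0.29678142 -0.05914097] 0.15719531119762742
324 [328.36419753 150.25617284] [ 0.59562994 -0.06656565]
116.90155981663045
```

View pics/w3.png

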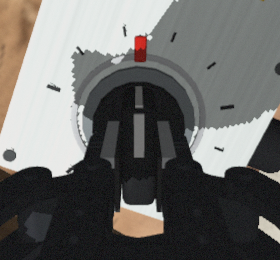

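The pointer line (crop column ~139) lines up with the red clip (140,48). The red mask took in extra pixels, so I'll restrict it.

```bash
python3 - <<'E'
from h import *
f=np.load("w3.npz"); im,d,K,T=f["im"],f["d"],f["K"],f["T"]; c={}
H,S,V=cv2.split(cv2.cvtColor(im,cv2.COLOR_RGB2HSV))
m=((H<8)|(H>172))&(S>150);b=np.zeros_like(m);b[150:190,300:340]=1;p=np.argwhere(m&b)[:,::-1]
q=onplane(p,.123,K,T,c)[:,:2].mean(0); print(len(p),p.mean(0),q)
for k in([.6165,-.1077],[.6177,-.1077]):
    v=q-k; print(np.linalg.norm(v),np.degrees(np.arctan2(v[1],v[0])))
m=(V>60)&(S<60); b[:]=0;b[225:280,305:330]=1
ys=range(205,280,6)
for y in ys: 
    r=V[y,308:328].astype(int); print(y,r.tolist())
E
```

```text
276 [320.06884058 168.52173913] [ 0.5969745  -0.07534372]
0.037791183827443696 121.10901197601761
0.03842492373813607 122.64119505830367
205 [15, 24, 26, 33, 24, 29, 22, 24, 21, 16, 26, 30, 27, 26, 18, 19, 24, 17, 27, 22]
211 [26, 22, 26, 23, 21, 16, 23, 57, 79, 82, 83, 79, 82, 81, 46, 19, 24, 20, 23, 29]
217 [25, 28, 30, 15, 22, 24, 24, 69, 81, 80, 82, 81, 83, 83, 52, 23, 24, 23, 23, 27]
223 [21, 25, 14, 28, 17, 22, 13, 71, 79, 79, 80, 81, 80, 82, 61, 30, 21, 23, 27, 23]
229 [22, 21, 28, 24, 25, 31, 16, 10, 14, 24, 29, 25, 22, 19, 29, 27, 27, 30, 25, 25]
235 [33, 26, 23, 25, 30, 61, 105, 112, 113, 113, 115, 114, 113, 111, 114, 111, 64, 25, 25, 31]
241 [30, 30, 31, 29, 27, 62, 106, 115, 114, 113, 116, 115, 115, 118, 117, 117, 67, 24, 21, 31]
247 [30, 28, 30, 28, 26, 44, 104, 116, 115, 117, 116, 119, 116, 115, 116, 116, 69, 25, 28, 15]
253 [32, 31, 20, 32, 17, 43, 105, 114, 117, 119, 115, 115, 118, 115, 114, 115, 68, 30, 28, 29]
259 [22, 34, 25, 27, 27, 45, 106, 118, 116, 116, 117, 117, 115, 117, 116, 116, 71, 29, 25, 19]
265 [23, 25, 33, 30, 28, 40, 104, 119, 113, 116, 116, 115, 116, 114, 116, 115, 70, 23, 28, 20]
271 [22, 21, 29, 24, 28, 44, 103, 116, 115, 115, 117, 116, 114, 117, 116, 105, 61, 28, 33, 31]
277 [27, 26, 28, 24, 24, 36, 76, 83, 81, 82, 82, 82, 80, 82, 83, 70, 45, 25, 30, 27]
```

Emit:
step_arm([
  [0,0,0,0,1],
  [0,0,0,0,1],
  [5,0,0,0,1],
  [5,0,0,0,1],
  [5,0,0,0,1],
  [5,0,0,0,1],
  [5,0,0,0,1],
  [5,0,0,-4,1],
  [6,0,0,-8,1],
  [6,9.5,-4,-13,-8],
  [6,9.5,-4,-18,-17],
  [6,9.5,-4,-20,-25],
  [6,9.5,-4,-20,-34],
  [6,9.5,-4,-20,-42],
  [6,9.5,-4,-20,-50],
  [6,9.5,-4,-20,-58],
  [6,9.5,-4,-20,-66],
  [6,9.5,-4,-20,-71],
  [6,9.5,-4,-20,-71],
  [6,9.5,-4,-20,-71],
])

```text
time: 6.6
tool_pos: [0.5311, -0.0513, 0.3413]
tcp_rot: [0.378, -3.119, 0.0]
wrist_force: [-0.3, 0.1, -0.2]
width: 0.701
grip_force: 0.0
```

```bash
python3 - <<'E'
from h import *
im,d,K,T,c=cam("wrist"); np.savez("w4.npz",im=im,d=d,K=K,T=T)
s=bot.read_state(); M=R.from_rotvec(s["tcp_rot"]).as_matrix();print(s["time"],s["tool_pos"],np.degrees(np.arctan2(M[1,0],M[0,0])),s["q"].round(2))
H,S,V=cv2.split(cv2.cvtColor(im,cv2.COLOR_RGB2HSV))
m=cv2.resize(im[180:290,190:400],None,fx=3.5,fy=3.5,interpolation=cv2.INTER_CUBIC); save("w4.png",m)
X=cloud(d,K,T,c)
def rect(m,z,box):
    mm=np.zeros(m.shape,np.uint8); x0,y0,x1,y1=box; mm[y0:y1,x0:x1]=m[y0:y1,x0:x1]
    q=onplane(np.argwhere(mm)[:,::-1],z,K,T,c)[:,:2]; r=cv2.minAreaRect((q*1000).astype(np.float32)); return r,cv2.boxPoints(r).round(1).tolist()
print("offcut",rect(abs(X[...,2]-.12)<.01,.12,(290,40,420,150)))
print("win",rect((H>18)&(H<35)&(S>150)&(V>90),.12,(300,195,400,290)))
print("bar",rect((X[...,2]>.158)&(X[...,2]<.175),.164,(200,195,300,290)))
E
```

```text
6.65 [ 0.53108356 -0.05127921  0.34127316] -166.15554693098937 [-0.14 -0.06  1.75 -0.    1.44 -1.96]
offcut (((441.082763671875, -28.22159194946289), (49.46723937988281, 29.774782180786133), 15.093281745910645), [[413.29998779296875, -20.299999237060547], [421.1000061035156, -49.0], [468.79998779296875, -36.20000076293945], [461.1000061035156, -7.400000095367432]])
win (((596.8994750976562, -7.6187896728515625), (65.12458038330078, 46.81744384765625), 11.25574779510498), [[560.4000244140625, 9.0], [569.5, -36.900001525878906], [633.4000244140625, -24.200000762939453], [624.2999877929688, 21.700000762939453]])
bar (((613.87890625, -107.29503631591797), (14.544989585876465, 44.27680587768555), 31.81790542602539), [[596.0, -92.30000305175781], [619.4000244140625, -129.89999389648438], [631.7000122070312, -122.30000305175781], [608.4000244140625, -84.5999984741211]])
```

View pics/w4.png

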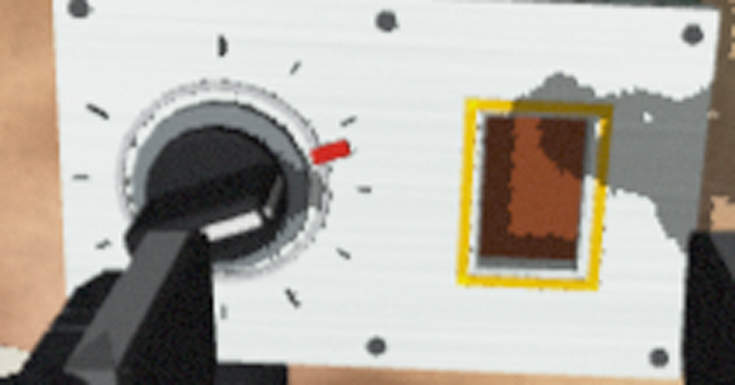

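The crop shows the pointer line on the bar, from (205,232) to (280,185), aimed at the red clip (330,152). The bar axis measures 121.8° and the clip about 122°, so the knob is set. Next is the offcut.

Emit:
step_arm([
  [6,8.2,4.4,4,-0.5],
  [6,8.2,4.4,9,-0.5],
  [6,8.2,4.4,12,-0.5],
  [6,8.2,4.4,15,-0.5],
  [6,8.2,4.4,18,-0.5],
  [6,8.2,4.4,21,-0.5],
  [6,8.2,4.4,24,-0.5],
  [6,8.2,4.4,26.1,-0.5],
  [6,8.2,4.4,26.1,-0.5],
  [6,8.2,4.4,26.1,-0.5],
  [0,8.2,4.4,26.1,-0.5],
  [0,8.2,4.4,26.1,-0.5],
  [0,8.2,4.4,26.1,-0.5],
  [0,8.2,4.4,26.1,-0.5],
  [0,8.2,4.4,26.1,-0.5],
  [0,8.2,4.4,26.1,-0.5],
  [0,8.2,4.4,26.1,-0.5],
], force=50)

```text
time: 8.35
tool_pos: [0.4425, -0.0283, 0.082]
tcp_rot: [-0.394, 3.114, -0.001]
wrist_force: [-1.0, 1.6, 5.9]
width: 0.347
grip_force: 49.1
```

Emit:
step_arm([
  [0,0,0,-1,0],
  [0,0,0,-4,0],
  [0,0,0,-8,0],
  [0,0,0,-12,0],
  [0,0,0,-15,0],
  [0,-3,-0.4,-15,3],
  [0,-7,-1,-15,3],
  [0,-11,-1.5,-15,3],
  [0,-14,-1.8,-15,3],
  [0,-15.5,-1.9,-15,3],
  [0,-15.5,-1.9,-15,3],
  [0,-15.5,-1.9,-15,3],
  [0,-15.5,-1.9,-15,3],
], force=50)

```text
time: 9.65
tool_pos: [0.5947, -0.0082, 0.2303]
tcp_rot: [0.313, -3.125, 0.0]
wrist_force: [1.0, -0.6, -1.2]
width: 0.342
grip_force: 49.1
```

```bash
python3 - <<'E'
from h import *
s=bot.read_state(); M=R.from_rotvec(s["tcp_rot"]).as_matrix();print(s["time"],s["tool_pos"],M.round(3).tolist(),np.degrees(np.arctan2(M[1,0],M[0,0])),s["wrist_force"],s["width"])
im,d,K,T,c=cam("wrist"); np.savez("w5.npz",im=im,d=d,K=K,T=T)
i2,d2,K2,T2,c2=cam("side"); np.savez("s5.npz",im=i2,d=d2,K=K2,T=T2)
a=im; b=cv2.resize(i2[120:270,230:390],(426,400),interpolation=cv2.INTER_CUBIC)
save("w5.png",np.hstack([a[:,150:520],b]))
E
```

```text
9.65 [ 0.59467904 -0.00818607  0.23031254] [[-0.98, -0.198, -0.001], [-0.198, 0.98, -0.0], [0.001, 0.0, -1.0]] -168.556238131015 [ 1.02916732 -0.62979401 -1.17834947] 0.3422784907933711
```

View pics/w5.png

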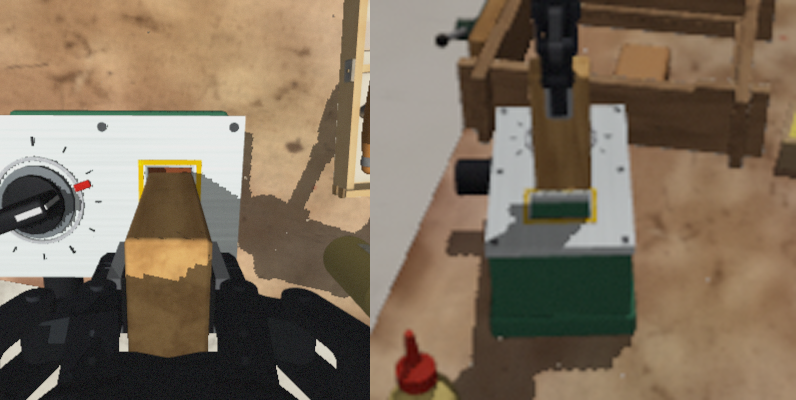

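The left half shows the block's near face from its lower edge near (173,175) to its top edge (168,240), hovering over the window's front. The side view on the right shows it above the window.

```bash
python3 - <<'E'
from h import *
f=np.load("w5.npz"); im,d,K,T=f["im"],f["d"],f["K"],f["T"]; c={}
s=bot.read_state(); M=R.from_rotvec(s["tcp_rot"]).as_matrix(); P0=s["tool_pos"]; print(P0)
X=cloud(d,K,T,c); X[d==0]=np.nan; L=(X-P0)@M   # tool coords
u=np.arange(640)
m=(X[...,2]>.155)&(X[...,2]<.262)&(abs(L[...,1])<.03)&(L[...,0]>.005); p=L[m]
for z0 in np.arange(-.03,.08,.015):
    q=p[abs(p[:,2]-z0)<.004]
    if len(q)>20: print("z",round(z0,3),len(q),"x med",np.median(q[:,0]).round(4),"y",np.percentile(q[:,1],[1,99]).round(4))
t=(abs(X[...,2]-.268)<.012)&(abs(L[...,1])<.03); 
print("topz",np.median(X[...,2][t]),"top x",np.nanpercentile(L[t][:,0],[1,99]).round(4),"y",np.nanpercentile(L[t][:,1],[1,99]).round(4))
for v in (178,182,186,190,200,225): print(v,[f"{a}" for a in im[v,285:365:1].sum(1)//3])
H,S,V=cv2.split(cv2.cvtColor(im,cv2.COLOR_RGB2HSV))
mm=np.zeros(H.shape,np.uint8);y=(H>18)&(H<35)&(S>180)&(V>90);mm[150:200,280:360]=y[150:200,280:360]
q=(onplane(np.argwhere(mm)[:,::-1],.12,K,T,c)-P0)@M
print("yellow tool x max",np.percentile(q[:,0],[98,100]),"y",np.percentile(q[:,1],[0,.5,99.5,100]))
print("col", [tuple(im[v,322]) for v in range(158,190,2)])
E
```

```text
[ 0.59485315 -0.00820663  0.23051264]
z -0.03 774 x med 0.0261 y [-0.029   0.0267]
z -0.015 838 x med 0.0262 y [-0.0292  0.0268]
z 0.0 359 x med 0.0266 y [-0.021  0.019]
z 0.015 261 x med 0.0267 y [-0.0147  0.0142]
z 0.03 190 x med 0.0267 y [-0.0143  0.0141]
z 0.045 158 x med 0.0268 y [-0.014   0.0143]
z 0.06 129 x med 0.0269 y [-0.0138  0.0147]
z 0.075 52 x med 0.027 y [-0.0135  0.0144]
topz 0.2672960575861968 top x [-0.0182  0.0267] y [-0.0274  0.026 ]
178 ['232', '232', '233', '191', '144', '143', '143', '143', '126', '218', '215', '134', '90', '75', '71', '64', '68', '67', '60', '63', '64', '64', '66', '63', '68', '70', '66', '67', '68', '67', '67', '71', '68', '70', '72', '71', '72', '72', '70', '75', '70', '70', '70', '68', '65', '63', '63', '62', '63', '60', '61', '62', '59', '59', '60', '58', '58', '48', '76', '116', '118', '94', '78', '75', '81', '74', '118', '126', '122', '123', '127', '126', '176', '189', '190', '190', '189', '225', '232', '232']
182 ['228', '228', '228', '196', '152', '143', '142', '144', '184', '223', '181', '105', '73', '69', '69', '68', '67', '69', '65
[... 2514 characters left out ...]
.uint8(233), np.uint8(231)), (np.uint8(222), np.uint8(185), np.uint8(48)), (np.uint8(227), np.uint8(189), np.uint8(10)), (np.uint8(228), np.uint8(200), np.uint8(59)), (np.uint8(191), np.uint8(198), np.uint8(195)), (np.uint8(139), np.uint8(76), np.uint8(50)), (np.uint8(137), np.uint8(73), np.uint8(41)), (np.uint8(118), np.uint8(73), np.uint8(44)), (np.uint8(87), np.uint8(66), np.uint8(39)), (np.uint8(92), np.uint8(73), np.uint8(47)), (np.uint8(97), np.uint8(74), np.uint8(47)), (np.uint8(98), np.uint8(78), np.uint8(54)), (np.uint8(96), np.uint8(74), np.uint8(50)), (np.uint8(93), np.uint8(75), np.uint8(49)), (np.uint8(95), np.uint8(75), np.uint8(47)), (np.uint8(95), np.uint8(73), np.uint8(45))]
```

```bash
python3 - <<'E'
from h import *
f=np.load("w5.npz"); K,T=f["K"],f["T"]
s=bot.read_state(); M=R.from_rotvec(s["tcp_rot"]).as_matrix(); P0=s["tool_pos"]
for v in(172.5,173.5): print(((onplane([[322,v]],P0[2]-.082,K,T,{})-P0)@M).round(4))
# bottom edge ends at row 174 / 178
print(((onplane([[296.5,178],[342.5,178]],P0[2]-.077,K,T,{})-P0)@M).round(4))
E
```

```text
[[0.0263 0.0018 0.082 ]]
[[0.0256 0.0018 0.082 ]]
[[ 0.0235 -0.0151  0.077 ]
 [ 0.0235  0.0153  0.077 ]]
```

Emit:
step_arm([
  [0,-0.4,0,0,0],
  [0,-0.4,0,0,0],
  [0,-0.4,0,1,0],
  [0,-0.4,0,2,0],
  [0,-0.4,0,2,0],
  [0,-0.4,0,2,0],
  [0,-0.4,0,2,0],
])

```text
time: 10.45
tool_pos: [0.5998, -0.0072, 0.2102]
tcp_rot: [0.313, -3.126, 0.0]
wrist_force: [0.5, -0.0, -2.2]
width: 0.343
grip_force: 49.1
```

```bash
python3 - <<'E'
from h import *
s=bot.read_state(); M=R.from_rotvec(s["tcp_rot"]).as_matrix();print(s["tool_pos"],s["wrist_force"])
im,d,K,T,c=cam("wrist"); np.savez("w6.npz",im=im,d=d,K=K,T=T); P0=s["tool_pos"]
save("w6.png",cv2.resize(im[110:260,240:400],None,fx=3.7,fy=3.7,interpolation=cv2.INTER_CUBIC))
H,S,V=cv2.split(cv2.cvtColor(im,cv2.COLOR_RGB2HSV))
mm=np.zeros(H.shape,np.uint8);y=(H>18)&(H<35)&(S>180)&(V>90);mm[140:190,270:370]=y[140:190,270:370]
q=(onplane(np.argwhere(mm)[:,::-1],.12,K,T,c)-P0)@M
print(np.percentile(q[:,0],[98,100]),"y",np.percentile(q[:,1],[0,.5,99.5,100]))
E
```

```text
[ 0.59976834 -0.00722173  0.21023743] [ 0.47487161 -0.01384854 -2.23083928]
[0.03528649 0.03529568] y [-0.02317319 -0.02311935  0.02367541  0.02391924]
```

View pics/w6.png

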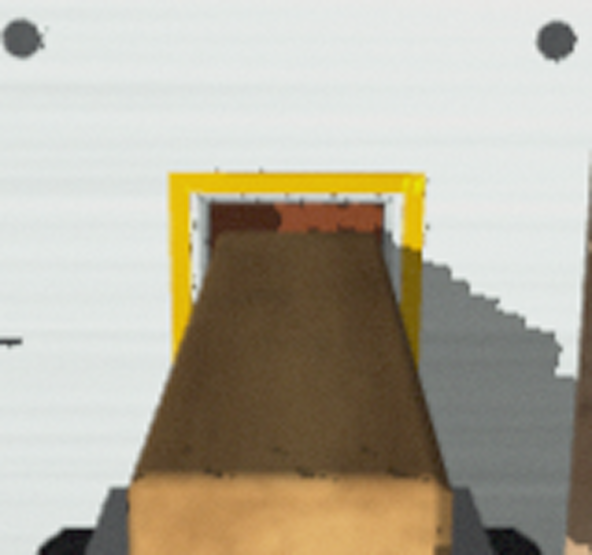

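The crop shows the block's lower edge (218 to 385, row 232) inside the window's inner border (192 to 405), with the front gap at rows 200 to 232. It sits about 1 mm too far back, so I'll shift it slightly and descend in stages.

Emit:
step_arm([
  [0,0.1,-0.03,0,0],
  [0,0.1,-0.03,0.4,0],
  [0,0.1,-0.03,0.8,0],
  [0,0.1,-0.03,1.2,0],
  [0,0.1,-0.03,1.6,0],
  [0,0.1,-0.03,2,0],
  [0,0.1,-0.03,2,0],
  [0,0.1,-0.03,2,0],
])

```text
time: 11.3
tool_pos: [0.5987, -0.0077, 0.1901]
tcp_rot: [0.313, -3.126, -0.0]
wrist_force: [-0.3, -0.0, -1.0]
width: 0.351
grip_force: 49.1
```

No contact, and the block is in the window. I'll continue.

Emit:
step_arm([
  [0,0,0,0.5,0],
  [0,0,0,1,0],
  [0,0,0,1.5,0],
  [0,0,0,2,0],
  [0,0,0,2.5,0],
  [0,0,0,2.8,0],
  [0,0,0,2.8,0],
  [0,0,0,2.8,0],
  [0,0,0,2.8,0],
])

```text
time: 12.2
tool_pos: [0.5991, -0.0078, 0.1626]
tcp_rot: [-0.313, 3.125, -0.0]
wrist_force: [-0.4, 0.3, -0.9]
width: 0.347
grip_force: 49.1
```

```bash
python3 - <<'E'
from h import *
for i in range(4):
    s=bot.read_state(); print(s["tool_pos"],s["wrist_force"]); bot.read_camera("side")
E
```

```text
[ 0.59906632 -0.00776295  0.1626214 ] [-0.39483202  0.30088553 -0.87971853]
[ 0.59906332 -0.00772316  0.1626584 ] [ 0.80544837  0.30240429 -1.95532815]
[ 0.59904415 -0.0077242   0.16265457] [-0.38742628  0.34240385 -1.75872941]
[ 0.5990139  -0.00772812  0.16263612] [ 0.41077549  0.17727742 -1.56515613]
```

Emit:
step_arm([
  [0,0,0,0.3,0],
  [0,0,0,0.6,0],
  [0,0,0,0.9,0],
  [0,0,0,0.9,0],
  [0,0,0,0.9,0],
])

```text
time: 12.9
tool_pos: [0.599, -0.0077, 0.1537]
tcp_rot: [-0.313, 3.126, -0.0]
wrist_force: [-1.1, -0.1, 2.4]
width: 0.349
grip_force: 49.5
```

```bash
cat > f.py <<'E'
from h import *
P=[];F=[]
for i in range(6):
    s=bot.read_state(); P.append(s["tool_pos"]); F.append(s["wrist_force"]); bot.read_camera("side")
print(np.mean(P,0).round(4),np.mean(F,0).round(2),np.std(F,0).round(2),s["time"])
E
python3 f.py
```

```text
[ 0.599  -0.0077  0.1536] [-0.37  0.13  1.97] [0.64 0.46 0.42] 13.15
```

Emit:
step_arm([
  [0,0,0,0.15,0],
  [0,0,0,0.33,0],
  [0,0,0,0.33,0],
  [0,0,0,0.33,0],
  [0,0,0,0.33,0],
])

```text
time: 13.7
tool_pos: [0.599, -0.0077, 0.1502]
tcp_rot: [-0.313, 3.125, -0.0]
wrist_force: [-1.7, -1.0, 4.0]
width: 0.348
grip_force: 49.7
```

```bash
python3 f.py; python3 - <<'E'
from h import *
im,d,K,T,c=cam("wrist"); i2,*_=cam("side")
save("w7.png",np.hstack([im[:,150:520],cv2.resize(i2[120:270,230:390],(426,400),interpolation=cv2.INTER_CUBIC)]))
X=cloud(d,K,T,c); s=bot.read_state(); M=R.from_rotvec(s["tcp_rot"]).as_matrix(); L=(X-s["tool_pos"])@M
p=L[(d>0)&(X[...,2]>.125)&(X[...,2]<.183)&(abs(L[...,1])<.012)&(L[...,0]>.01)&(L[...,0]<.04)]
print("front face slope",np.polyfit(p[:,2],p[:,0],1))
t=(d>0)&(abs(L[...,1])<.012)&(L[...,0]<.022)&(L[...,0]>0)&(X[...,2]>.17)&(X[...,2]<.2); print("top z",np.median(X[t][:,2]))
E
```

```text
[ 0.599  -0.0077  0.1502] [-0.61  0.26  4.  ] [0.68 0.69 0.22] 13.95
front face slope [0.0030397 0.0264366]
top z 0.18718160045225168
```

View pics/w7.png

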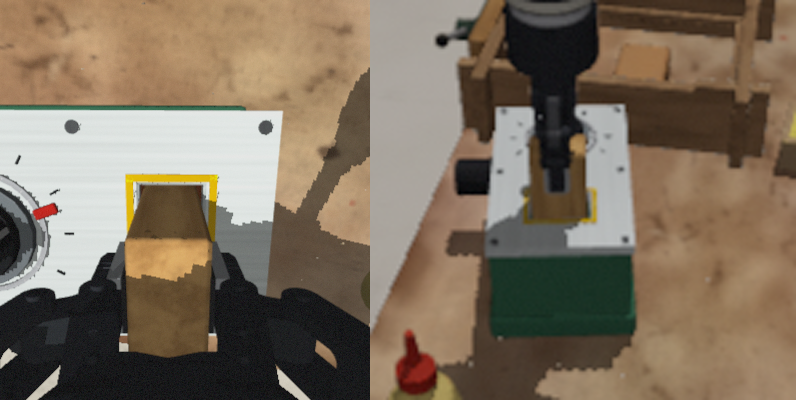

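The block sits upright in the window with its top at about z = 0.187. Force and height both put the pad about 7 to 8 mm down, so I'm handing in.

```bash
python3 -c "
from workcell import bot; print(bot.finish_job())"
```

```text
the job is handed in; nothing more can be done
None
```

The job is handed in: the knob pointer is at the red clip (within about 1–2°), and the gripper is holding the offcut upright through the window, pressing the sanding pad about 7–8 mm down its 14 mm travel.

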